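Hang up the ink stirrer and close the mixing pot

ROBOT

A 7-joint arm with a two-finger parallel gripper is mounted at the origin on the work surface. World frame = base frame: x ahead of the robot, y to its left, z up, the work surface at z = 0. Lengths are in m, angles in rad, forces in N, time in s.
With the tool pointing down it reaches from about 0.4 to 0.875 m from the base axis. Payload 19.3 kg.
Tool frame: the origin (TCP) lies at the very end of the fingers, on their centre line; the grasp point (between the pads) lies 19 mm behind it; z points along the fingers, y is the line along which they close (so a half turn about z gives the same grasp; the last joint's range is limited). The gripper opens to 85 mm and grips with 20 to 120 N. Pads are 22 mm wide; open, the fingers measure 114 mm over their backs; the gripper's body (76 mm by 85 mm) begins 54 mm behind the grasp point. The pads swing forward as they close: fully open they stand 13 mm farther back than shut.
Start: joints at [1.263, 0.521, -0.036, 1.599, 0.021, 1.021, -0.113], TCP at [0.147, -0.607, 0.231] pointing down, gripper open.
Joint ranges: [-2.91, 2.91], [-0.3, 2.13], [-1.5, 1.42], [0.17, 2.43], [-1.26, 4.41], [0.16, 1.93], [-2.52, 2.52]. Speed limits (rad/s): [1.89, 1.89, 2.39, 2.39, 3.01, 3.01, 3.01].

INTERFACE

Orientations are given as [roll, pitch, yaw] about the fixed x, y, z axes, in that order (R = Rz(yaw) Ry(pitch) Rx(roll)).
In Python, from workcell import monitor, optics, workorder gives the robot as it stands.
- The arm moves only by the tool apply_moves, never from a script. Its arguments are lists of equal length, an entry for each row: "linear": the shift along the tool's x, y, z each as a share of 0.1 m, from -1 to 1, a list of three; "delta_rot": the turn, a rotation vector about the tool's x, y, z each as a share of 120 degrees, from -1 to 1, a list of three. A call has exactly 5 rows; each row is the pose to reach, as a shift and turn from the pose commanded when the call began, along the tool's axes at that moment; what a row does not reach only later rows make up. A row lasts 1/12 s, in which the tool goes at most 41.7 mm and 7.16 degrees, less where a joint would pass 70% of its speed; a pose out of reach is approached as far as the arm can. A call with a number of a shift or a turn outside -1 to 1 is refused whole. A call with a gripper value outside its range is refused whole. "gripper" is the opening, from -1 (shut) to 1 (fully open), set as the call begins (left out, the last holds). The fingers move at their own pace and stop on an object; "force" is the grip in N (left out, the last holds). Time passes only in rows, so rows that repeat a pose let the fingers close, or fill a call up. It gives the time, the measured TCP pose, the force, the opening and the grip force at its end, in the units of the state.
- monitor.observe(): the state, without advancing time (a new reading comes with each control period).
- optics.grab_frame(name): name is "scene" or "side" or "wrist"; returns (picture, depth): 420x560x3 uint8, red, green, blue; 420x560 float32, m along the optical axis (not along the pixel's ray), 0 where there is no reading.
- optics.camera_info(name): a dict with "fx", "fy", "cx", "cy" (pixels), "rvec" (rotation vector, rad) and "tvec" (3), from world to camera coordinates, as OpenCV has them; the wrist camera has in their place "T_tool_cam" (4x4, takes a point from camera to tool coordinates, whose origin is the TCP and whose axes are the flange's). Camera axes: x right, y down, z forward; pixel columns grow to the right and rows downward; lengths in m; the calibration is good to about 2 mm. A picture is of the moment at which its call begins: read the wrist's pose just before it. camera_info takes no time and is no camera call.
- workorder.job_done(): hands the job in; it is judged then, once.
The state is a dict: "clock": time; "qpos": joint angles; "qd": joint speeds; "joint_efforts": joint torques, N m; "position": TCP position; "tool_rot": TCP orientation; "force": force on the tool from outside, world axes, zero at the start; "moment": the same for the moment, N m; "grip_width": finger opening in m; "finger_force": force on a finger pad.
Only numpy, scipy, OpenCV 4.12 (cv2) and the standard library are available. Lean on these libraries where they do the work, as an engineer would, in place of code of your own. Each camera call takes 0.05 s, during which the arm holds its last target. There are 200 camera calls.

TASK

Mixing is finished: pull the red-handled stirrer up out of the steel pot and hang it upright by its collar in the empty fork stand, lowering it gently into place, and let go. Then close the pot with the yellow cap, rim down and fully seated, setting it on gently. Leave the pot standing where it is, and do not disturb the blue-handled stirrer on the other stand or the brown bottle.

Things in the scene. Friction and masses are not known exactly. Their poses are not given: they have to be found in the camera images.
- stirrer: the red-handled stirrer: upright steel rod, 180 mm tall, 120 g: foot disc 22 mm wide, 8 mm thick; rod 8 mm thick; dark collar 30 mm wide, underside 100 mm and top 106 mm above the foot's underside; red handle 16 mm thick from 106 to 180 mm. Origin: centre of the foot's underside, z towards the handle. It stands loose on the pot's floor
- stirrer_collar (a point): centre of the underside of the red stirrer's collar, 100 mm above the foot's underside
- pot: round open steel mixing pot, loose, 450 g: outer diameter 56 mm, inner diameter 48 mm, 80 mm high, inner floor 6 mm above its underside. Origin: centre of the underside, z up
- pot_rim (a point): centre of the pot's mouth, level with the rim, 80 mm above the bench
- cap: yellow plastic cap for the pot, lying rim-down on the bench, about 80 g: outer diameter 68 mm, skirt inner diameter 61 mm, the skirt 18 mm deep under a 4 mm top; on the top a black knob, 18 mm across at its foot and 22 mm at its top, from 22 to 46 mm above the rim. Origin: centre of the rim plane (the open end), z towards the knob
- cap_seat (a point): centre of the underside of the cap's top, 18 mm above its rim plane: meets the pot's rim when the cap is fully seated
- stand_free: the empty fork stand, fixed: black base 115 x 90 x 12 mm, post 18 mm thick at x = +60 mm, green fork 42 mm wide, 8 mm thick, top 150 mm above the bench. Its slot, 13 mm wide, runs along x from its open mouth at x = -22 mm to x = +6.5 mm; the prongs' last 5 mm carry lips 6 mm high that retain a collar. Origin: on the bench, below where the tool's axis hangs; x points from mouth to post
- stand_free_slot (a point): the place in the empty fork, on the fork's top face 150 mm above the bench, where the centre of the collar's underside belongs
- stand_used: the other fork stand, of the same make and frame, fixed, with the blue-handled stirrer hanging in it
- blue_stirrer: bystander hanging in the other stand: upright steel rod, 180 mm tall, 120 g: foot disc 22 mm wide, 8 mm thick; rod 8 mm thick; dark collar 30 mm wide, underside 100 mm and top 106 mm above the foot's underside; blue handle 16 mm thick from 106 to 180 mm. Origin: centre of the foot's underside, z towards the handle.
- bottle: bystander: brown glass bottle with a white cap, 48 mm in diameter, 105 mm tall, loose. Origin: centre of the underside

How it is judged:
By the outcome, as a careful person would: the job done as asked, in the order asked, and still so for the second after the job is handed in, with the robot touching nothing.
It also fails if it takes over 59 s, if anything falls off the work surface, if the arm or the gripper's body presses on something with over 40 N, if the wrist force passes 120 N, or if a joint passes its speed limit or range.

## Working session

There is one attempt and no reset: what is moved stays moved. The work goes in short steps, Python scripts to look and compute and a tool call to move; the robot and the scene stay as the last step left them, time stands still between calls to the robot, and variables do not carry over. Pictures are saved under pics/ and viewed, at most 14 in all, crops included, and the job is handed in when it is done.

Besides the shell and the picture viewer there is one more tool, called after "Request:" as name(argument=value, ...) on one line, values as JSON. apply_moves: Moves the arm, as the interface text tells. Its arguments: {"type":"object","properties":{"linear":{"type":"array"},"delta_rot":{"type":"array"},"gripper":{"type":"number"},"force":{"type":"number"}},"required":["linear","delta_rot"]}

```bash
mkdir -p pics; ls; cat > h.py <<'E'
import numpy as np, cv2
from workcell import monitor, optics, workorder
from scipy.spatial.transform import Rotation as Rn
def cloud(name,T_tool=None):
    img,d=optics.grab_frame(name); c=optics.camera_info(name)
    v,u=np.indices(d.shape); P=np.stack([(u-c['cx'])/c['fx']*d,(v-c['cy'])/c['fy']*d,d],-1)
    if 'rvec' in c:
        R=cv2.Rodrigues(np.array(c['rvec'],float))[0]; W=(P-np.array(c['tvec']).ravel())@R
    else:
        s=T_tool; T=np.array(c['T_tool_cam']); Q=P@T[:3,:3].T+T[:3,3]
        W=Q@Rn.from_euler('xyz',s['tool_rot']).as_matrix().T+np.array(s['position'])
    W[d==0]=np.nan
    return img,d,W
E
python3 - <<'E'
from h import *
s=monitor.observe(); print(s)
ims=[]
for n in ['scene','side','wrist']:
    i,d,W=cloud(n,s); np.savez('c_'+n,i=i,W=W,d=d); cv2.imwrite(f'pics/{n}0.png',i[...,::-1])
    print(n,optics.camera_info(n))
E
```

```text
pics
{'clock': 0.0, 'qpos': array([ 1.26278125,  0.52206315, -0.03631675,  1.5999547 ,  0.02121178,
        1.02110638, -0.11280646]), 'qd': array([-0.00069455,  0.00175983,  0.00033484, -0.00117478,  0.00024868,
        0.00025722,  0.00124436]), 'joint_efforts': array([ 5.17666231e-04, -9.27125359e+01,  1.98021702e+00, -3.69932806e+01,
        1.79105625e-02,  8.14692961e-03,  3.30518742e-05]), 'position': array([ 0.14711901, -0.60711133,  0.23071433]), 'tool_rot': array([-3.14045040e+00,  9.60420153e-05,  2.37794660e-01]), 'force': array([ 0.04871724, -0.34826445, -0.02368913]), 'moment': array([0.03051798, 0.03078999, 0.02845516]), 'finger_force': 0.0, 'grip_width': 0.08564551823366573}
scene {'fx': 545.0209752278917, 'fy': 545.0209752278917, 'cx': 272.6056771002694, 'cy': 214.33786063966676, 'rvec': array([ 1.90069538,  1.59803452, -0.63392148]), 'tvec': array([-0.09940493, -0.30959659,  1.58336977])}
side {'fx': 397.335274629815, 'fy': 397.335274629815, 'cx': 285.1028438124813, 'cy': 210.20434078483794, 'rvec': array([ 0.81635763, -2.33982714,  1.30941271]), 'tvec': array([0.43822622, 0.28934298, 0.51989596])}
wrist {'fx': 333.5690184433424, 'fy': 333.5690184433424, 'cx': 279.4243649520744, 'cy': 205.05634791060177, 'T_tool_cam': array([[-5.60345091e-04, -9.48623098e-01, -3.16407814e-01,
         8.14767117e-02],
       [ 9.99999765e-01, -6.56586855e-04,  1.97556742e-04,
        -5.82404716e-04],
       [-3.95156100e-04, -3.16407629e-01,  9.48623243e-01,
        -1.42615167e-01],
       [ 0.00000000e+00,  0.00000000e+00,  0.00000000e+00,
         1.00000000e+00]])}
```

View pics/scene0.png

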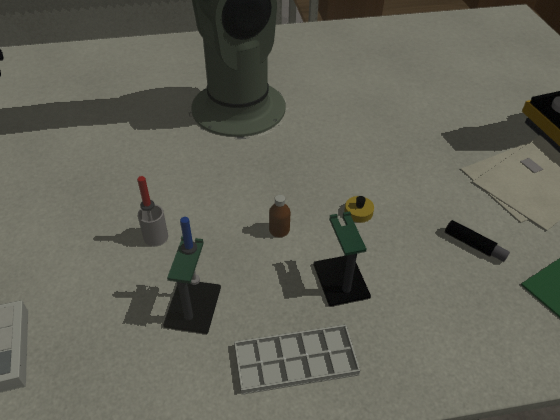

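View pics/side0.png

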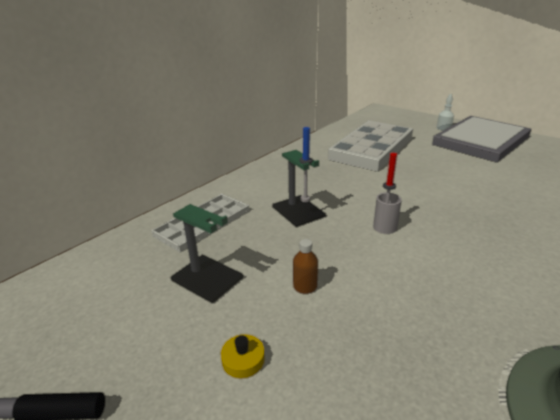

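The scene view shows the red stirrer in the pot at (150,215), blue stirrer at (187,250), bottle (280,217), cap (360,207), and the empty fork at (347,232) with its mouth facing the robot. The side view agrees: red handle (392,168), pot (387,213), cap (243,355), empty fork (200,217).

```bash
python3 - <<'E'
from h import *
from scipy.optimize import least_squares
def circ(p,r=None):
    f=(lambda q:np.hypot(p[:,0]-q[0],p[:,1]-q[1])-(r or q[2]))
    x0=np.r_[p[:,:2].mean(0),.02]
    return least_squares(f,x0,loss='soft_l1',f_scale=.002).x
np.set_printoptions(precision=4,suppress=True)
for n in ['scene','side','wrist']:
    z=np.load(f'c_{n}.npz'); i=z['i'];W=z['W']
    hsv=cv2.cvtColor(i,cv2.COLOR_RGB2HSV).astype(int);H,S,V=hsv[...,0],hsv[...,1],hsv[...,2]
    ok=np.isfinite(W[...,0])&(np.abs(W[...,0]-.6)<.4)&(np.abs(W[...,1])<.6)&(W[...,2]>.004)
    m=dict(red=((H<6)|(H>174))&(S>200)&(V>90),blue=(H>105)&(H<130)&(S>150),yel=(H>18)&(H<32)&(S>180)&(V>80),green=(H>60)&(H<90)&(S>80)&(W[...,2]>.12),brown=(H<14)&(S>150)&(V<150)&(W[...,2]<.1))
    print(n)
    for k,mm in m.items():
        p=W[mm&ok]
        if len(p)<10: continue
        print(k,len(p),np.median(p,0),np.percentile(p,2,0),np.percentile(p,98,0))
        if k in('red','blue'):
            for a,b in((.0,.07),(.10,.14),(.14,.17),(.17,.25),(.12,.25)):
                q=p[(p[:,2]>a)&(p[:,2]<b)]
                if len(q)>15: print('  z',a,b,len(q),circ(q,.008)[:2])
        if k=='yel':
            q=p[(p[:,2]<.016)]; print('  skirt',circ(q,.034)[:2] if len(q)>10 else '', 'top z',np.median(p[p[:,2]>.018][:,2]))
        if k=='green':
            for q in [p[p[:,1]>-.05],p[p[:,1]<-.05]]:
                if len(q)<10: continue
                t=q[(q[:,2]>.142)&(q[:,2]<.153)][:,:2]; r=cv2.minAreaRect(t.astype(np.float32)*1000); print('  fork n',len(t),'rect',r,'z',np.median(q[:,2]), np.percentile(q[:,2],[5,50,80,95]),cv2.boxPoints(r))
    # pot & black base & knob
    p=W[ok]; 
    print(' base black', end=' ')
    b=W[np.isfinite(W[...,0])&(V<45)&(W[...,2]>.006)&(W[...,2]<.018)&(np.abs(W[...,0]-.7)<.25)&(np.abs(W[...,1])<.4)]
    for q in [b[b[:,1]>-.05],b[b[:,1]<-.05]]:
        if len(q)>30: print(len(q),cv2.minAreaRect(q[:,:2].astype(np.float32)*1000))
z=np.load('c_scene.npz');print(z['W'][225,155],z['W'][203,147],z['W'][200,360])
for n in['scene','side','wrist']:
    W=np.load(f'c_{n}.npz')['W'];c=np.load('c_scene.npz')['W'][225,155][:2]
    q=W[np.isfinite(W[...,0])&(np.hypot(W[...,0]-c[0],W[...,1]-c[1])<.06)&(W[...,2]>.015)&(W[...,2]<.07)]
    if len(q)>30: print(n,'pot',len(q),circ(q,.028)[:2])
E
```

```text
scene
blue 36 [ 0.6388 -0.1694  0.2306] [ 0.609  -0.1764  0.0212] [0.6441 0.4531 0.2331]
  z 0.17 0.25 31 [ 0.6355 -0.175 ]
  z 0.12 0.25 31 [ 0.6355 -0.175 ]
green 1249 [0.6689 0.1181 0.1505] [ 0.6068 -0.2044  0.1471] [0.7048 0.1513 0.155 ]
  fork n 718 rect ((651.8554077148438, 131.7193145751953), (96.65514373779297, 42.880619049072266), 3.4937822818756104) z 0.1505901672109965 [0.1477 0.1506 0.152  0.1535] [[602.3111 150.1747]
 [604.9243 107.3738]
 [701.3997 113.2639]
 [698.7866 156.0649]]
  fork n 450 rect ((665.555419921875, -180.27145385742188), (40.33665466308594, 88.28094482421875), 71.54146575927734) z 0.150414853884293 [0.1484 0.1504 0.1516 0.153 ] [[ 617.3002 -185.4265]
 [ 701.0393 -213.3779]
 [ 713.8107 -175.1164]
 [ 630.0715 -147.1651]]
 base black 1631 ((630.7744140625, 183.4552459716797), (402.28094482421875, 202.2256317138672), 78.75464630126953)
1771 ((667.69482421875, -181.17745971679688), (90.54816436767578, 117.8087158203125), 70.38155364990234)
side
red 149 [ 0.4655 -0.2456  0.1545] [ 0.4611 -0.2512  0.1157] [ 0.471  -0.2421  0.1851]
  z 0.1 0.14 48 [ 0.467  -0.2
[... 710 characters left out ...]
603.3162 111.1217]
 [694.4855 114.7694]
 [692.8193 156.4147]]
  fork n 178 rect ((659.483154296875, -176.37623596191406), (39.491737365722656, 91.55819702148438), 69.75292205810547) z 0.14856077470063894 [0.1458 0.1486 0.1495 0.1536] [[ 609.6993 -179.0592]
 [ 695.6001 -210.7447]
 [ 709.267  -173.6932]
 [ 623.3662 -142.0077]]
 base black 1654 ((639.3250122070312, 247.64462280273438), (113.56647491455078, 318.218505859375), 6.278204441070557)
755 ((663.6287841796875, -175.29443359375), (86.07054901123047, 113.65054321289062), 73.0673828125)
wrist
 base black [ 0.488  -0.2426  0.0665] [ 0.4727 -0.2507  0.12  ] [0.4685 0.2236 0.0446]
scene pot 603 [ 0.4638 -0.2505]
side pot 606 [ 0.4627 -0.2503]
```

View pics/wrist0.png

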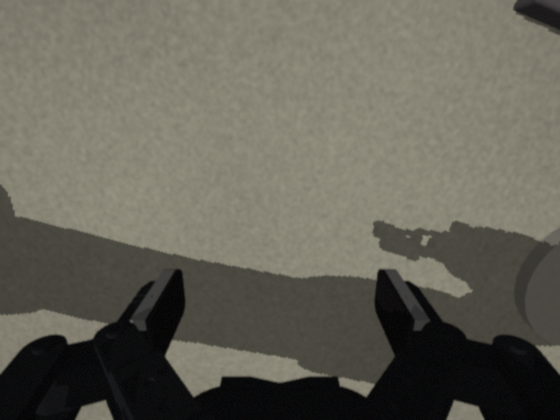

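Request:
apply_moves(linear=[[0.4, -0.25, 0], [0.7, -0.5, -0.05], [0.98, -0.67, -0.1], [0.98, -0.67, -0.1], [0.98, -0.67, -0.1]], delta_rot=[[0, 0, 0], [0, 0, 0], [0, 0, 0], [0, 0, 0], [0, 0, 0]], gripper=1)

```text
clock: 0.57
position: [0.2283, -0.5181, 0.2417]
tool_rot: [3.141, -0.001, 0.241]
force: [-0.2, -0.9, 0.6]
grip_width: 0.0852
finger_force: 0.0
```

Request:
apply_moves(linear=[[0.4, -0.25, 0], [0.7, -0.5, 0], [0.98, -0.67, 0], [0.98, -0.67, 0], [0.98, -0.67, 0]], delta_rot=[[0, 0, 0], [0, 0, 0], [0, 0, 0], [0, 0, 0], [0, 0, 0]])

```text
clock: 0.98
position: [0.3068, -0.4306, 0.2412]
tool_rot: [-3.141, 0.0, 0.24]
force: [0.4, -0.3, -0.4]
grip_width: 0.0854
finger_force: 0.0
```

Request:
apply_moves(linear=[[0.4, -0.25, 0], [0.7, -0.5, 0], [0.98, -0.67, 0], [0.98, -0.67, 0], [0.98, -0.67, 0]], delta_rot=[[0, 0, 0], [0, 0, 0], [0, 0, 0], [0, 0, 0], [0, 0, 0]])

```text
clock: 1.4
position: [0.3859, -0.343, 0.2411]
tool_rot: [-3.142, 0.0, 0.239]
force: [-0.7, 0.2, 0.3]
grip_width: 0.0852
finger_force: 0.0
```

Request:
apply_moves(linear=[[0.4, -0.25, 0], [0.7, -0.5, 0], [0.98, -0.67, 0], [0.98, -0.67, 0], [0.98, -0.67, 0]], delta_rot=[[0, 0, 0.045], [0, 0, 0.089], [0, 0, 0.089], [0, 0, 0.089], [0, 0, 0.089]])

```text
clock: 1.82
position: [0.4652, -0.2553, 0.241]
tool_rot: [3.141, 0.001, 0.052]
force: [-0.6, -1.5, -0.2]
grip_width: 0.0852
finger_force: 0.0
```

```bash
python3 - <<'E'
from h import *
np.set_printoptions(precision=4,suppress=True)
s=monitor.observe(); i,d,W=cloud('wrist',s); np.savez('w1',i=i,W=W,d=d); cv2.imwrite('pics/w1.png',i[...,::-1])
print(s['clock'],s['position'],s['tool_rot'],s['qpos'],s['force'])
hsv=cv2.cvtColor(i,cv2.COLOR_RGB2HSV).astype(int);H,S,V=hsv[...,0],hsv[...,1],hsv[...,2]
r=((H<6)|(H>174))&(S>180)&(V>60); p=W[r&np.isfinite(W[...,0])]
print(len(p),np.median(p,0),np.percentile(p,[2,98],0)); t=p[p[:,2]>.178]; print('top',len(t),t.mean(0),t.min(0),t.max(0))
m=np.isfinite(W[...,0])&(abs(W[...,2]-.08)<.004)&(np.hypot(W[...,0]-.464,W[...,1]+.25)<.05)
print('rim',cv2.minEnclosingCircle((W[m][:,:2]*1000).astype(np.float32)),m.sum())
# bottle, from scene
W0=np.load('c_scene.npz')['W'];print('bottle',W0[215,280],W0[202,280])
E
```

```text
1.8167 [ 0.4652 -0.2553  0.241 ] [3.1415 0.0005 0.0518] [ 0.5019  0.3637 -0.1453  1.832   0.0637  0.9508 -1.1901] [-0.6084 -1.4576 -0.1956]
739 [ 0.4735 -0.2506  0.1846] [[ 0.4638 -0.258   0.1183]
 [ 0.4765 -0.245   0.1871]]
top 434 [ 0.4705 -0.2517  0.1855] [ 0.4626 -0.2589  0.178 ] [ 0.4767 -0.2447  0.188 ]
rim ((464.37640380859375, -250.0650177001953), 27.811168670654297) 659
bottle [0.5122 0.0268 0.0748] [0.503  0.0281 0.1055]
```

View pics/w1.png

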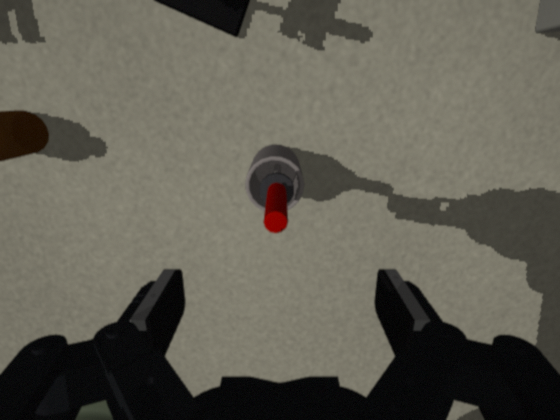

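The wrist view shows the red handle top at (275,222), centred between the fingers, with the pot mouth at (275,180). The measured handle axis is (0.469, -0.252), and the rim centre is (0.464, -0.250) at z 0.080.

Request:
apply_moves(linear=[[0.04, -0.03, 0.1], [0.042, -0.031, 0.35], [0.042, -0.031, 0.65], [0.042, -0.031, 0.9], [0.042, -0.031, 1.0]], delta_rot=[[0, 0, 0], [0, 0, 0], [0, 0, 0], [0, 0, 0], [0, 0, 0]], gripper=1)

```text
clock: 2.28
position: [0.4668, -0.2521, 0.1378]
tool_rot: [-3.14, 0.004, 0.049]
force: [-0.1, -0.4, -0.7]
grip_width: 0.0852
finger_force: 0.0
```

Request:
apply_moves(linear=[[0, 0, 0], [0, 0, 0], [0, 0, 0], [0, 0, 0], [0, 0, 0]], delta_rot=[[0, 0, 0], [0, 0, 0], [0, 0, 0], [0, 0, 0], [0, 0, 0]], gripper=-1, force=50)

```text
clock: 2.7
position: [0.4696, -0.2517, 0.1424]
tool_rot: [3.141, -0.002, 0.051]
force: [0.6, -0.6, -0.4]
grip_width: 0.0256
finger_force: 0.0
```

Request:
apply_moves(linear=[[0, 0, 0], [0, 0, 0], [0, 0, 0], [0, 0, 0], [0, 0, 0]], delta_rot=[[0, 0, 0], [0, 0, 0], [0, 0, 0], [0, 0, 0], [0, 0, 0]])

```text
clock: 3.12
position: [0.4697, -0.2517, 0.1422]
tool_rot: [3.141, -0.002, 0.051]
force: [-0.5, -1.0, 8.0]
grip_width: 0.0149
finger_force: 48.7
```

Request:
apply_moves(linear=[[0, 0, -0.05], [0, 0, -0.2], [0, 0, -0.4], [0, 0, -0.6], [0, 0, -0.7]], delta_rot=[[0, 0, 0], [0, 0, 0], [0, 0, 0], [0, 0, 0], [0, 0, 0]])

```text
clock: 3.53
position: [0.4697, -0.2515, 0.2138]
tool_rot: [3.141, -0.002, 0.051]
force: [0.8, 1.3, -1.4]
grip_width: 0.0146
finger_force: 48.8
```

Request:
apply_moves(linear=[[0, 0, -0.2], [0, 0, -0.4], [0, 0, -0.6], [0, 0, -0.65], [0, 0, -0.65]], delta_rot=[[0, 0, 0], [0, 0, 0], [0, 0, 0], [0, 0, 0], [0, 0, 0]])

```text
clock: 3.95
position: [0.4695, -0.2515, 0.2774]
tool_rot: [3.141, -0.002, 0.051]
force: [0.1, 0.6, -1.8]
grip_width: 0.0149
finger_force: 48.8
```

```bash
python3 - <<'E'
from h import *
np.set_printoptions(precision=4,suppress=True)
s=monitor.observe(); print(s['position'],s['tool_rot'],s['grip_width'],s['finger_force'],s['force'])
for n in('scene','side'):
    i,d,W=cloud(n); cv2.imwrite(f'pics/{n}1.png',i[...,::-1]); np.savez(f'l_{n}',i=i,W=W)
    m=np.isfinite(W[...,0])&(np.hypot(W[...,0]-.468,W[...,1]+.252)<.035)
    for a in np.arange(.09,.25,.01):
        q=W[m&(W[...,2]>a)&(W[...,2]<a+.01)]
        if len(q)>3: print(n,a.round(3),len(q),np.median(q,0),np.ptp(q,0))
a=cv2.imread('pics/scene1.png')[80:280,80:240];b=cv2.imread('pics/side1.png')[70:270,310:470]
cv2.imwrite('pics/lift.png',cv2.resize(np.hstack([a,b]),None,fx=2.4,fy=2.4))
E
```

```text
[ 0.4695 -0.2515  0.2774] [ 3.1405 -0.002   0.0513] 0.014924964725334843 48.79101723432541 [ 0.095   0.5668 -1.7585]
scene 0.14 51 [ 0.4738 -0.2481  0.1475] [0.0227 0.0204 0.0085]
scene 0.15 31 [ 0.4724 -0.2536  0.1518] [0.0175 0.0185 0.009 ]
scene 0.16 19 [ 0.4702 -0.2509  0.1654] [0.0062 0.008  0.0099]
scene 0.17 11 [ 0.4704 -0.2516  0.1752] [0.0047 0.0076 0.0064]
scene 0.18 16 [ 0.47   -0.2516  0.186 ] [0.0066 0.0074 0.0096]
scene 0.19 16 [ 0.471  -0.2513  0.1945] [0.0067 0.0074 0.0097]
scene 0.2 14 [ 0.471  -0.251   0.2043] [0.0074 0.0059 0.0095]
scene 0.21 15 [ 0.4705 -0.2509  0.2147] [0.0059 0.0071 0.0077]
scene 0.22 18 [ 0.4706 -0.2514  0.2238] [0.0065 0.0074 0.0092]
scene 0.23 5 [ 0.4715 -0.2518  0.2327] [0.0016 0.0054 0.0041]
scene 0.24 101 [ 0.4745 -0.2498  0.2471] [0.0292 0.0273 0.0088]
side 0.13 5 [ 0.4624 -0.2427  0.1392] [0.0143 0.0045 0.0008]
side 0.14 57 [ 0.4637 -0.2461  0.1459] [0.0223 0.0227 0.0098]
side 0.15 14 [ 0.4658 -0.2487  0.155 ] [0.007  0.0039 0.0095]
side 0.16 15 [ 0.4656 -0.2482  0.1648] [0.0076 0.0057 0.0085]
side 0.17 16 [ 0.4651 -0.2491  0.1749] [0.0073 0.0068 0.0086]
side 0.18 17 [ 0.4654 -0.2483  0.184 ] [0.0077 0.0055 0.0094]
side 0.19 18 [ 0.4651 -0.2485  0.195 ] [0.0066 0.0068 0.0091]
side 0.2 18 [ 0.4653 -0.2489  0.2048] [0.007  0.0069 0.009 ]
side 0.21 19 [ 0.4647 -0.2485  0.215 ] [0.0084 0.0051 0.0099]
side 0.22 18 [ 0.4649 -0.2488  0.2254] [0.0064 0.0064 0.0095]
side 0.23 16 [ 0.465  -0.2466  0.2341] [0.0241 0.0146 0.009 ]
side 0.24 85 [ 0.4628 -0.244   0.2446] [0.028  0.0312 0.0099]
```

View pics/lift.png

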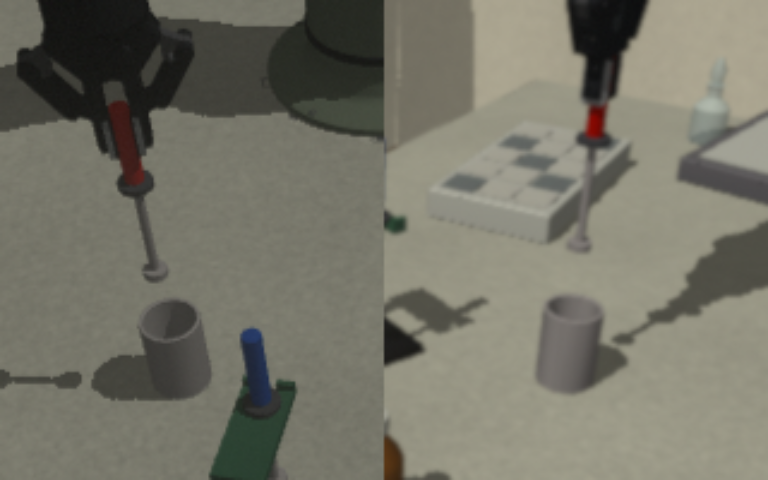

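The crops show the stirrer lifted clear and hanging upright, with its collar at (135,182) and foot at (153,270). The pot stays standing at (175,350). Next I carry it to in front of the empty fork.

Request:
apply_moves(linear=[[0.03, -0.1, 0], [0.08, -0.3, 0], [0.15, -0.55, 0], [0.22, -0.8, 0], [0.265, -0.94, 0]], delta_rot=[[0, 0, 0], [0, 0, 0], [0, 0, 0], [0, 0, 0], [0, 0, 0]])

```text
clock: 4.47
position: [0.4909, -0.1525, 0.2753]
tool_rot: [-3.14, 0.001, 0.054]
force: [-0.2, 0.6, -1.9]
grip_width: 0.0145
finger_force: 48.8
```

Request:
apply_moves(linear=[[0.05, -0.19, 0], [0.106, -0.376, 0], [0.16, -0.564, 0], [0.21, -0.75, 0], [0.265, -0.94, 0]], delta_rot=[[0, 0, 0], [0, 0, 0], [0, 0, 0], [0, 0, 0], [0, 0, 0]])

```text
clock: 4.88
position: [0.512, -0.0591, 0.2753]
tool_rot: [-3.141, 0.002, 0.052]
force: [-0.4, -0.4, -1.1]
grip_width: 0.0147
finger_force: 48.8
```

Request:
apply_moves(linear=[[0.05, -0.19, 0], [0.106, -0.376, 0], [0.16, -0.564, 0], [0.21, -0.75, 0], [0.265, -0.94, 0]], delta_rot=[[0, 0, 0], [0, 0, 0], [0, 0, 0], [0, 0, 0], [0, 0, 0]])

```text
clock: 5.3
position: [0.5335, 0.0361, 0.2752]
tool_rot: [-3.141, 0.002, 0.052]
force: [0.0, 0.6, -1.3]
grip_width: 0.0151
finger_force: 48.8
```

Request:
apply_moves(linear=[[0.05, -0.19, 0], [0.12, -0.42, 0], [0.18, -0.65, 0], [0.24, -0.85, 0], [0.265, -0.93, 0]], delta_rot=[[0, 0, 0], [0, 0, 0], [0, 0, 0], [0, 0, 0], [0, 0, 0]])

```text
clock: 5.72
position: [0.5551, 0.1324, 0.2751]
tool_rot: [-3.14, 0.002, 0.055]
force: [-0.8, -0.0, -0.5]
grip_width: 0.0148
finger_force: 48.8
```

```bash
python3 - <<'E'
from h import *
np.set_printoptions(precision=4,suppress=True)
s=monitor.observe(); print(s['clock'],s['position'],s['tool_rot'],s['qpos'],s['finger_force'],s['force'])
i,d,W=cloud('wrist',s); np.savez('w2',i=i,W=W); cv2.imwrite('pics/w2.png',i[...,::-1])
hsv=cv2.cvtColor(i,cv2.COLOR_RGB2HSV).astype(int);H,S,V=hsv[...,0],hsv[...,1],hsv[...,2]
g=(H>55)&(H<95)&(S>80)&np.isfinite(W[...,0])&(W[...,2]>.13)&(W[...,1]>0)
p=W[g]; print(len(p),np.percentile(p[:,2],[5,50,95]))
t=p[(p[:,2]>.145)]; r=cv2.minAreaRect((t[:,:2]*1000).astype(np.float32)); print(r,cv2.boxPoints(r))
yaw=.052
for k in range(1):
    # lips and slot: bin along x
    for x in np.arange(.595,.70,.006):
        q=t[abs(t[:,0]-x)<.003]
        if len(q)<5: continue
        y=np.sort(q[:,1]); gap=np.diff(y); j=gap.argmax(); print(x.round(3),len(q),y[0].round(4),y[-1].round(4),'gap',y[j].round(4),y[j+1].round(4),'z',np.median(q[:,2]).round(4))
E
```

```text
5.7167 [0.5551 0.1324 0.2751] [-3.1404  0.0017  0.0547] [-0.1153  0.4041 -0.3028  1.6825  0.1316  1.0764 -1.9741] 48.83418560028076 [-0.7782 -0.0187 -0.5462]
7476 [0.1489 0.1502 0.3382]
((621.38330078125, 134.69015502929688), (153.5355987548828, 120.67769622802734), 2.276019334793091) [[542.2798 191.9327]
 [547.0724  71.3502]
 [700.4868  77.4476]
 [695.6942 198.0301]]
0.601 8 0.1439 0.1493 gap 0.1485 0.1493 z 0.1558
0.607 262 0.109 0.1498 gap 0.1225 0.1369 z 0.1555
0.613 289 0.1093 0.1508 gap 0.1233 0.1366 z 0.1501
0.619 303 0.1094 0.151 gap 0.1237 0.1368 z 0.1501
0.625 309 0.1097 0.1512 gap 0.1242 0.1371 z 0.15
0.631 354 0.1096 0.1514 gap 0.1331 0.1338 z 0.1501
0.637 460 0.1102 0.1524 gap 0.1517 0.1523 z 0.1501
0.643 476 0.1107 0.1527 gap 0.1504 0.151 z 0.1502
0.649 474 0.1113 0.1528 gap 0.1521 0.1527 z 0.1501
0.655 492 0.1117 0.1531 gap 0.1516 0.1521 z 0.1501
0.661 500 0.1117 0.154 gap 0.1533 0.1539 z 0.1501
0.667 523 0.1121 0.1543 gap 0.1513 0.1518 z 0.1501
0.673 520 0.1127 0.1545 gap 0.1465 0.147 z 0.1502
0.679 544 0.1131 0.1547 gap 0.1511 0.1516 z 0.1501
0.685 547 0.1137 0.1549 gap 0.1534 0.154 z 0.1501
0.691 554 0.1142 0.1551 gap 0.1536 0.1542 z 0.1502
0.697 353 0.1147 0.1552 gap 0.153 0.1537 z 0.1501
```

View pics/w2.png

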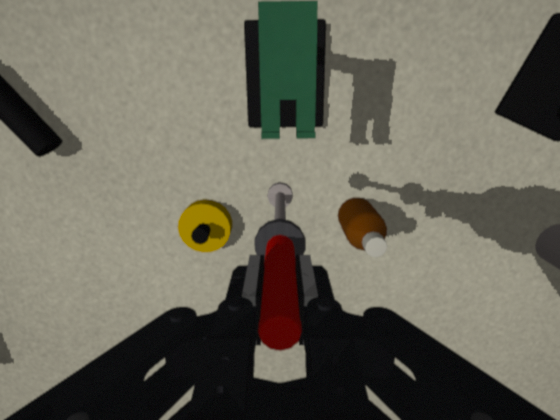

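The fork slot mouth shows at (288,120), the held stirrer's collar at (280,240) and foot at (280,192), with cap and bottle clear on either side. Next I work out the stirrer axis relative to the tool in this same view.

```bash
python3 - <<'E'
from h import *
np.set_printoptions(precision=4,suppress=True)
z=np.load('w2.npz');i,W=z['i'],z['W']; tcp=np.array([.5551,.1324,.2751])
R=Rn.from_euler('xyz',[-3.1404,.0017,.0547]).as_matrix(); Q=(W-tcp)@R   # tool coords
from scipy.optimize import least_squares
def circ(p,r): return least_squares(lambda q:np.hypot(p[:,0]-q[0],p[:,1]-q[1])-r,p[:,:2].mean(0)-[.005,0],loss='soft_l1',f_scale=.001).x
m=np.isfinite(Q[...,0])&(abs(Q[...,0])<.05)&(abs(Q[...,1])<.02)
hsv=cv2.cvtColor(i,cv2.COLOR_RGB2HSV).astype(int);H,S,V=hsv[...,0],hsv[...,1],hsv[...,2]
red=((H<6)|(H>174))&(S>150)
q=Q[m&red]; print('red z',np.percentile(q[:,2],[0,2,50,98]))
h=q[(q[:,2]>-.03)&(q[:,2]<.028)];
for a in(-.03,-.015,0,.015):
    k=h[(h[:,2]>a)&(h[:,2]<a+.015)]
    if len(k)>20: print('handle',a,len(k),circ(k,.008))
q=Q[m&~red&(Q[...,2]>.02)&(Q[...,2]<.15)]
c=q[(q[:,2]>.02)&(q[:,2]<.045)&(abs(q[:,1])<.017)&(q[:,0]>-.02)]; print('collar',len(c),np.median(c,0),c.min(0),c.max(0),'axis', c[:,0].max()-.015, (c[:,1].max()+c[:,1].min())/2)
for a in(.05,.07,.09,.11):
    k=q[(q[:,2]>a)&(q[:,2]<a+.02)&(abs(q[:,1])<.006)]
    if len(k)>10: print('rod',a,len(k),circ(k,.004))
k=q[(q[:,2]>.122)&(q[:,2]<.15)]; print('foot',len(k),k.min(0),k.max(0))
# target in tool coords
print('slot rel', (np.array([.626,.1307,.150])-tcp)@R)
E
```

```text
red z [-0.0451 -0.0444 -0.0302  0.0253]
handle -0.03 718 [-0.001  -0.0006]
handle -0.015 537 [-0.001  -0.0006]
handle 0 404 [-0.0011 -0.0006]
handle 0.015 270 [-0.0012 -0.0005]
collar 1068 [ 0.0064 -0.0003  0.0304] [-0.0083 -0.0151  0.0279] [0.0143 0.014  0.0373] axis -0.0007018438196086038 -0.000530136995488836
rod 0.05 28 [-0.001  -0.0003]
rod 0.07 97 [-0.0011 -0.0004]
rod 0.09 83 [-0.0011 -0.0003]
rod 0.11 257 [0.0043 0.0003]
foot 392 [-0.0099 -0.0112  0.1223] [0.0496 0.0126 0.1355]
slot rel [0.0709 0.0057 0.125 ]
```

Request:
apply_moves(linear=[[0, 0.03, 0.1], [0, 0.062, 0.3], [0, 0.062, 0.55], [0, 0.062, 0.7], [0, 0.062, 0.76]], delta_rot=[[0, 0, 0], [0, 0, 0], [0, 0, 0], [0, 0, 0], [0, 0, 0]])

```text
clock: 6.18
position: [0.5545, 0.1205, 0.1972]
tool_rot: [3.14, 0.004, 0.05]
force: [-0.1, 0.2, -2.2]
grip_width: 0.015
finger_force: 48.8
```

Request:
apply_moves(linear=[[0, 0, 0], [0, 0, 0], [0.05, 0, 0], [0.1, 0, 0], [0.1, 0, 0]], delta_rot=[[0, 0, 0], [0, 0, 0], [0, 0, 0], [0, 0, 0], [0, 0, 0]])

```text
clock: 6.6
position: [0.5674, 0.123, 0.201]
tool_rot: [-3.141, -0.002, 0.051]
force: [0.0, 0.5, -1.1]
grip_width: 0.0148
finger_force: 48.9
```

```bash
python3 - <<'E'
from h import *
np.set_printoptions(precision=4,suppress=True)
s=monitor.observe(); R=Rn.from_euler('xyz',s['tool_rot']).as_matrix()
print(s['clock'],s['position'],s['tool_rot'],s['force'])
ax=s['position']+R@[-.001,-.0005,.0364]; print('collar',ax,'rel',(np.array([.626,.1307,.150])-ax)@R)
E
```

```text
6.6 [0.5674 0.123  0.201 ] [-3.1413 -0.0018  0.051 ] [ 0.0152  0.4563 -1.1184]
collar [0.5664 0.1234 0.1646] rel [ 0.0598 -0.0042  0.0147]
```

Request:
apply_moves(linear=[[0, -0.042, 0], [0.1, -0.042, 0], [0.2, -0.042, 0], [0.3, -0.042, 0], [0.35, -0.042, 0]], delta_rot=[[0, 0, 0], [0, 0, 0], [0, 0, 0], [0, 0, 0], [0, 0, 0]])

```text
clock: 7.02
position: [0.6016, 0.1293, 0.2004]
tool_rot: [-3.141, -0.001, 0.051]
force: [-0.8, -0.3, -0.8]
grip_width: 0.0147
finger_force: 48.9
```

Request:
apply_moves(linear=[[0.06, 0, 0], [0.13, 0, 0], [0.2, 0, 0], [0.245, 0, 0], [0.245, 0, 0]], delta_rot=[[0, 0, 0], [0, 0, 0], [0, 0, 0], [0, 0, 0], [0, 0, 0]])

```text
clock: 7.43
position: [0.6259, 0.1302, 0.2001]
tool_rot: [-3.142, -0.0, 0.051]
force: [0.9, 1.2, -0.8]
grip_width: 0.0142
finger_force: 48.9
```

Request:
apply_moves(linear=[[0, 0, 0], [0, 0, 0], [0, 0, 0], [0, 0, 0], [0, 0, 0]], delta_rot=[[0, 0, 0], [0, 0, 0], [0, 0, 0], [0, 0, 0], [0, 0, 0]])

```text
clock: 7.85
position: [0.6251, 0.1302, 0.2004]
tool_rot: [-3.142, -0.0, 0.051]
force: [-0.6, -0.6, -0.4]
grip_width: 0.0147
finger_force: 48.9
```

```bash
cat > chk.py <<'E'
from h import *
np.set_printoptions(precision=4,suppress=True)
s=monitor.observe(); R=Rn.from_euler('xyz',s['tool_rot']).as_matrix()
print(s['clock'],s['position'],s['tool_rot'],s['force'])
ax=s['position']+R@[-.001,-.0005,.0364]; print('collar',ax,'rel',(np.array([.626,.1307,.150])-ax)@R)
i,d,W=cloud('wrist',s); np.savez('w3',i=i,W=W); Q=(W-s['position'])@R
hsv=cv2.cvtColor(i,cv2.COLOR_RGB2HSV).astype(int);H,S,V=hsv[...,0],hsv[...,1],hsv[...,2]
g=(H>55)&(H<95)&(S>80)&np.isfinite(W[...,0])&(W[...,2]>.14)&(W[...,2]<.158)&(W[...,1]>.09)&(W[...,1]<.17)&(W[...,0]>.59)
q=Q[g]; k=q[q[:,0]>.03]; print('fork far end tool x',np.percentile(k[:,0],99.5),'y sides',[ (np.percentile(k[abs(k[:,0]-x)<.004][:,1],[1,99]).mean().round(4)) for x in (.02,.035,.05)],'z',np.median(k[:,2]))
l=q[(q[:,2]<np.median(k[:,2])-.004)]; print('lip',len(l), np.percentile(l,[2,98],0) if len(l)>5 else '')
c=Q[np.isfinite(Q[...,0])&(V<75)&(Q[...,2]>.027)&(Q[...,2]<.036)&(abs(Q[...,0])<.02)&(abs(Q[...,1])<.018)]; print('collar tool',len(c),c.min(0),c.max(0))
E
python3 chk.py
```

```text
7.85 [0.6251 0.1302 0.2004] [-3.1416 -0.      0.0514] [-0.6186 -0.5666 -0.4119]
collar [0.6241 0.1307 0.164 ] rel [0.0019 0.0001 0.014 ]Traceback (most recent call last):
  File "chk.py", line 9, in <module>
    q=Q[g]; k=q[q[:,0]>.03]; print('fork far end tool x',np.percentile(k[:,0],99.5),'y sides',[ (np.percentile(k[abs(k[:,0]-x)<.004][:,1],[1,99]).mean().round(4)) for x in (.02,.035,.05)],'z',np.median(k[:,2]))
                                                                                                 ~~~~~~~~~~~~~^^^^^^^^^^^^^^^^^^^^^^^^^^^^^^^^^^^
    return _quantile_unchecked(
        a, q, axis, out, overwrite_input, method, keepdims, weights)
    return _ureduce(a,
                    func=_quantile_ureduce_func,
    ...<5 lines>...
                    overwrite_input=overwrite_input,
                    method=method)
    r = func(a, **kwargs)
    result = _quantile(arr,
                       quantiles=q,
    ...<2 lines>...
                       out=out,
                       weights=wgt)
    slices_having_nans = np.isnan(arr[-1, ...])
                                  ~~~^^^^^^^^^
IndexError: index -1 is out of bounds for axis 0 with size 0
```

```bash
python3 - <<'E'
from h import *
np.set_printoptions(precision=4,suppress=True)
z=np.load('w3.npz');W=z['W'];i=z['i']
R=Rn.from_euler('xyz',[3.1416,0,.0514]).as_matrix();Q=(W-[.6251,.1302,.2004])@R
hsv=cv2.cvtColor(i,cv2.COLOR_RGB2HSV).astype(int);H,S,V=hsv[...,0],hsv[...,1],hsv[...,2]
g=(H>55)&(H<95)&(S>80)&np.isfinite(W[...,0])&(abs(Q[...,1])<.03)&(abs(Q[...,2]-.048)<.01)
q=Q[g];print(len(q),np.percentile(q,[.5,50,99.5],0))
for x in(.02,.03,.04,.05,.06):
    k=q[abs(q[:,0]-x)<.004]
    if len(k)>5: print(x,np.percentile(k[:,1],[1,99]))
# fork end visible (background beyond lower)
c=Q[np.isfinite(Q[...,0])&(Q[...,2]>.027)&(Q[...,2]<.038)&(abs(Q[...,0])<.02)&(abs(Q[...,1])<.018)]
print('collar',len(c),c.min(0),c.max(0))
cv2.imwrite('pics/w3.png',i[...,::-1])
s=monitor.observe(); a,_,_=cloud('scene'); b,_,_=cloud('side')
cv2.imwrite('pics/ins.png',np.hstack([cv2.resize(a[140:300,280:420],(420,480)),cv2.resize(b[130:290,130:250],(360,480))])[...,::-1])
E
```

```text
8570 [[-0.0141 -0.0218  0.0486]
 [ 0.0406 -0.0008  0.0503]
 [ 0.0733  0.0197  0.0523]]
0.02 [-0.021   0.0193]
0.03 [-0.0214  0.02  ]
0.04 [-0.0215  0.0197]
0.05 [-0.0217  0.0193]
0.06 [-0.0218  0.0196]
collar 1113 [-0.0094 -0.015   0.027 ] [0.0144 0.0141 0.0362]
```

View pics/ins.png

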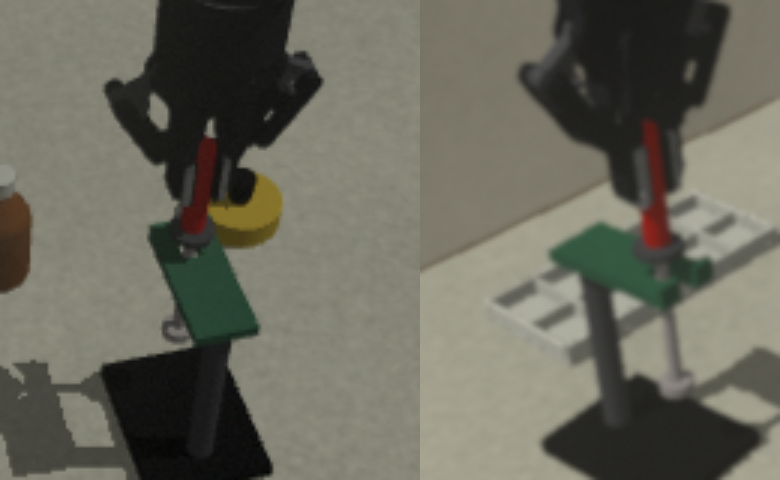

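The crops show the rod inside the slot with the collar just above the fork, in both the scene view (195,240) and the side view (655,248). I shift the last 2 mm in and lower it.

Request:
apply_moves(linear=[[0.01, 0, 0], [0.021, 0, 0.02], [0.021, 0, 0.04], [0.021, 0, 0.06], [0.021, 0, 0.08]], delta_rot=[[0, 0, 0], [0, 0, 0], [0, 0, 0], [0, 0, 0], [0, 0, 0]])

```text
clock: 8.42
position: [0.6273, 0.1303, 0.1919]
tool_rot: [3.142, 0.0, 0.051]
force: [-0.3, -0.2, -1.3]
grip_width: 0.0148
finger_force: 48.9
```

Request:
apply_moves(linear=[[0, 0, 0.01], [0, 0, 0.02], [0, 0, 0.03], [0, 0, 0.04], [0, 0, 0.045]], delta_rot=[[0, 0, 0], [0, 0, 0], [0, 0, 0], [0, 0, 0], [0, 0, 0]])

```text
clock: 8.83
position: [0.6273, 0.1303, 0.1877]
tool_rot: [-3.142, 0.0, 0.051]
force: [0.0, 0.3, -1.6]
grip_width: 0.015
finger_force: 48.9
```

Request:
apply_moves(linear=[[0, 0, 0], [0, 0, 0.004], [0, 0, 0.008], [0, 0, 0.01], [0, 0, 0.01]], delta_rot=[[0, 0, 0], [0, 0, 0], [0, 0, 0], [0, 0, 0], [0, 0, 0]])

```text
clock: 9.25
position: [0.6273, 0.1303, 0.1868]
tool_rot: [-3.142, 0.0, 0.051]
force: [0.2, -0.2, -1.3]
grip_width: 0.0148
finger_force: 48.9
```

Request:
apply_moves(linear=[[0, 0, 0.003], [0, 0, 0.006], [0, 0, 0.006], [0, 0, 0.006], [0, 0, 0.006]], delta_rot=[[0, 0, 0], [0, 0, 0], [0, 0, 0], [0, 0, 0], [0, 0, 0]])

```text
clock: 9.67
position: [0.6274, 0.1304, 0.1864]
tool_rot: [-3.142, -0.0, 0.051]
force: [0.2, -0.8, 2.0]
grip_width: 0.0146
finger_force: 49.1
```

```bash
python3 -c "
from h import *
s=monitor.observe();print(s['position'],s['force'])"
```

```text
[0.62735959 0.13035881 0.18635566] [ 0.19727178 -0.7809623   1.99043   ]
```

Request:
apply_moves(linear=[[0, 0, 0], [0, 0, 0], [0, 0, 0], [0, 0, 0], [0, 0, 0]], delta_rot=[[0, 0, 0], [0, 0, 0], [0, 0, 0], [0, 0, 0], [0, 0, 0]], gripper=0.2)

```text
clock: 10.08
position: [0.6273, 0.1303, 0.1862]
tool_rot: [-3.142, 0.0, 0.051]
force: [1.0, -0.9, 0.2]
grip_width: 0.0515
finger_force: 0.0
```

Request:
apply_moves(linear=[[0, 0, -0.05], [0, 0, -0.2], [0, 0, -0.4], [0, 0, -0.6], [0, 0, -0.8]], delta_rot=[[0, 0, 0], [0, 0, 0], [0, 0, 0], [0, 0, 0], [0, 0, 0]])

```text
clock: 10.5
position: [0.6272, 0.1303, 0.2675]
tool_rot: [-3.141, -0.0, 0.051]
force: [0.1, -0.5, -0.3]
grip_width: 0.051
finger_force: 0.0
```

```bash
python3 - <<'E'
from h import *
np.set_printoptions(precision=4,suppress=True)
s=monitor.observe();print(s['clock'],s['position'],s['tool_rot'],s['qpos'],s['grip_width'])
i,d,Wt=cloud('wrist',s); np.savez('w4',i=i,W=Wt);cv2.imwrite('pics/w4.png',i[...,::-1])
a,_,W=cloud('scene'); b,_,Ws=cloud('side')
for n,im,w in(('scene',a,W),('side',b,Ws),('wrist',i,Wt)):
    H,S,V=[x.astype(int) for x in cv2.split(cv2.cvtColor(im,cv2.COLOR_RGB2HSV))]
    r=((H<6)|(H>174))&(S>150)&np.isfinite(w[...,0])&(abs(w[...,0]-.62)<.06)&(abs(w[...,1]-.13)<.06)
    p=w[r]
    for lo,hi in((.155,.18),(.18,.205),(.205,.235)):
        k=p[(p[:,2]>lo)&(p[:,2]<hi)]
        if len(k)>4: print(n,lo,len(k),np.median(k,0),k[:,2].max())
    y=(H>18)&(H<32)&(S>150)&(V>60)&np.isfinite(w[...,0])&(abs(w[...,0]-.466)<.05)&(abs(w[...,1]-.225)<.06)
    k=w[y]; 
    if len(k)>50:
        t=k[k[:,2]>.018]; print(n,'cap',len(k),cv2.minEnclosingCircle((t[:,:2]*1000).astype(np.float32)),np.median(t[:,2]))
    kn=np.isfinite(w[...,0])&(V<60)&(w[...,2]>.03)&(w[...,2]<.055)&(np.hypot(w[...,0]-.466,w[...,1]-.225)<.03); k=w[kn]
    if len(k)>5: t=k[k[:,2]>.043]; print(n,'knob',len(k),k[:,2].max(),t.mean(0),t.min(0),t.max(0))
cv2.imwrite('pics/hung.png',np.hstack([cv2.resize(a[140:300,280:420],(420,480)),cv2.resize(b[130:290,130:250],(360,480))])[...,::-1])
E
```

```text
10.5 [0.6272 0.1303 0.2675] [-3.1415 -0.0001  0.0514] [-0.1137  0.5255 -0.2799  1.5038  0.1534  1.1339 -1.9421] 0.051022604869979594
scene 0.155 60 [0.631  0.128  0.1693] 0.17984024254458741
scene 0.18 68 [0.6318 0.1271 0.1934] 0.2047440030035414
scene 0.205 102 [0.6311 0.1289 0.2243] 0.23470393013875995
scene cap 398 ((467.1680908203125, 226.6820831298828), 35.448326110839844) 0.022534806080716625
scene knob 83 0.0511232360890009 [0.4681 0.2246 0.0468] [0.4547 0.2162 0.0433] [0.4776 0.2349 0.0511]
side 0.155 82 [0.62   0.1361 0.1685] 0.17990842251309486
side 0.18 91 [0.6194 0.1357 0.1927] 0.2046928881887728
side 0.205 113 [0.6199 0.1354 0.2199] 0.22971015983878362
side cap 1337 ((464.3790283203125, 226.34873962402344), 33.89944839477539) 0.02101452009186085
side knob 170 0.04699630444146428 [0.4641 0.2272 0.045 ] [0.4542 0.2183 0.0432] [0.4741 0.2366 0.047 ]
wrist 0.155 175 [0.6331 0.1308 0.169 ] 0.17999112389714683
wrist 0.18 249 [0.6331 0.1309 0.1934] 0.2049663043390944
wrist 0.205 751 [0.6308 0.1309 0.2292] 0.231751826396507
wrist cap 627 ((467.8511047363281, 225.56842041015625), 33.467647552490234) 0.021963598138546703
```

View pics/hung.png

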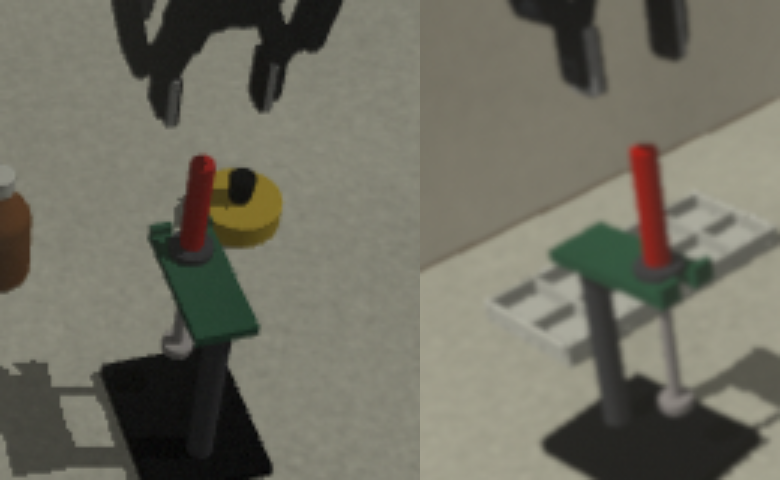

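The red stirrer hangs upright in the fork: collar at (193,250), lying inside the lips, with its top at z 0.230. Next I go to the cap.

Request:
apply_moves(linear=[[-0.2, -0.13, 0], [-0.45, -0.3, 0], [-0.7, -0.47, 0], [-0.78, -0.52, 0], [-0.78, -0.52, 0]], delta_rot=[[0, 0, 0], [0, 0, 0], [0, 0, 0], [0, 0, 0], [0, 0, 0]])

```text
clock: 11.07
position: [0.5448, 0.1798, 0.2662]
tool_rot: [-3.141, 0.001, 0.054]
force: [-0.1, -0.5, 0.2]
grip_width: 0.0511
finger_force: 0.0
```

Request:
apply_moves(linear=[[-0.25, -0.17, 0.2], [-0.5, -0.35, 0.4], [-0.7, -0.47, 0.7], [-0.78, -0.52, 0.95], [-0.78, -0.52, 1.0]], delta_rot=[[0, 0, 0], [0, 0, 0], [0, 0, 0], [0, 0, 0], [0, 0, 0]])

```text
clock: 11.48
position: [0.4636, 0.2261, 0.1628]
tool_rot: [3.14, 0.005, 0.054]
force: [0.1, 0.4, 0.2]
grip_width: 0.051
finger_force: 0.0
```

Request:
apply_moves(linear=[[0, 0, 0], [0, 0, 0], [0, 0, 0], [0, 0, 0], [0, 0, 0]], delta_rot=[[0, 0, 0], [0, 0, 0], [0, 0, 0], [0, 0, 0], [0, 0, 0]])

```text
clock: 11.9
position: [0.467, 0.226, 0.167]
tool_rot: [-3.141, -0.001, 0.05]
force: [-0.1, -0.5, -0.2]
grip_width: 0.0514
finger_force: 0.0
```

```bash
python3 - <<'E'
from h import *
np.set_printoptions(precision=4,suppress=True)
s=monitor.observe();print(s['clock'],s['position'],s['tool_rot'],s['qpos'])
R=Rn.from_euler('xyz',s['tool_rot']).as_matrix()
i,d,w=cloud('wrist',s); cv2.imwrite('pics/w5.png',i[...,::-1]); Q=(w-s['position'])@R; np.savez('w5',i=i,W=w)
H,S,V=[x.astype(int) for x in cv2.split(cv2.cvtColor(i,cv2.COLOR_RGB2HSV))]
y=(H>18)&(H<32)&(S>150)&(V>50)&np.isfinite(w[...,0])
t=w[y&(w[...,2]>.019)&(w[...,2]<.026)]; print('cap top',len(t),cv2.minEnclosingCircle((t[:,:2]*1000).astype(np.float32)),np.median(t[:,2]))
c=np.hypot(w[...,0]-.467,w[...,1]-.226)<.02
k=np.isfinite(w[...,0])&c&(w[...,2]>.043)&(w[...,2]<.05); kk=w[k]; print('knob top',len(kk),cv2.minEnclosingCircle((kk[:,:2]*1000).astype(np.float32)),np.median(kk[:,2]))
c=np.array(cv2.minEnclosingCircle((kk[:,:2]*1000).astype(np.float32))[0])/1000
print('rel',(np.array([*c,.026])-s['position'])@R)
E
```

```text
11.9 [0.467 0.226 0.167] [-3.1411 -0.0013  0.0504] [-0.322   0.4529 -0.3196  1.9299  0.1958  0.7871 -2.2705]
cap top 3660 ((467.141357421875, 225.84104919433594), 33.72305679321289) 0.022116584117776714
knob top 489 ((467.1427307128906, 225.84910583496094), 10.651310920715332) 0.04599484977578708
rel [-0.0001  0.0002  0.141 ]
```

View pics/w5.png

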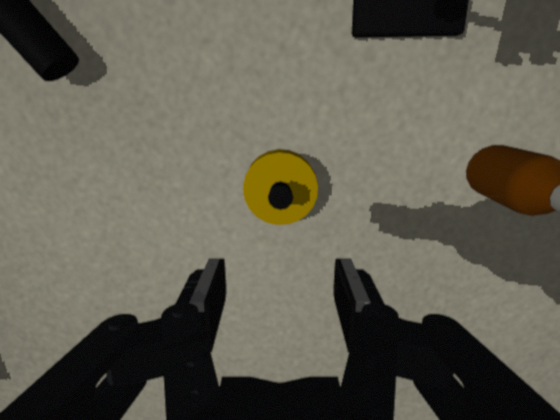

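The wrist view shows the cap at (281,188) and its knob at (281,195), centred between the fingers. I descend and grip the knob.

Request:
apply_moves(linear=[[0, 0, 0.1], [0, 0, 0.3], [0, 0, 0.55], [0, 0, 0.8], [0, 0, 1.0]], delta_rot=[[0, 0, 0], [0, 0, 0], [0, 0, 0], [0, 0, 0], [0, 0, 0]])

```text
clock: 12.37
position: [0.4657, 0.2259, 0.0642]
tool_rot: [3.141, 0.001, 0.051]
force: [0.5, -1.1, 0.7]
grip_width: 0.0514
finger_force: 0.0
```

Request:
apply_moves(linear=[[0, 0, 0.13], [0, 0, 0.22], [0, 0, 0.3], [0, 0, 0.35], [0, 0, 0.38]], delta_rot=[[0, 0, 0], [0, 0, 0], [0, 0, 0], [0, 0, 0], [0, 0, 0]])

```text
clock: 12.78
position: [0.4662, 0.2262, 0.0279]
tool_rot: [-3.142, -0.0, 0.051]
force: [-1.0, 0.5, 0.9]
grip_width: 0.0511
finger_force: 0.0
```

Request:
apply_moves(linear=[[0, 0, 0.01], [0, 0, 0.02], [0, 0, 0.02], [0, 0, 0.02], [0, 0, 0.02]], delta_rot=[[0, 0, 0], [0, 0, 0], [0, 0, 0], [0, 0, 0], [0, 0, 0]], gripper=-0.2)

```text
clock: 13.2
position: [0.4664, 0.2262, 0.0266]
tool_rot: [-3.141, -0.001, 0.051]
force: [-0.2, -0.8, -0.2]
grip_width: 0.0338
finger_force: 0.0
```

Closing on the knob.

Request:
apply_moves(linear=[[0, 0, 0], [0, 0, 0], [0, 0, 0], [0, 0, 0], [0, 0, 0]], delta_rot=[[0, 0, 0], [0, 0, 0], [0, 0, 0], [0, 0, 0], [0, 0, 0]], gripper=-1, force=45)

```text
clock: 13.62
position: [0.4663, 0.2262, 0.0265]
tool_rot: [-3.141, -0.0, 0.051]
force: [-1.4, -0.2, 5.6]
grip_width: 0.0189
finger_force: 43.7
```

Request:
apply_moves(linear=[[0, 0, 0], [0, 0, -0.05], [0, 0, -0.15], [0, 0, -0.3], [0, 0, -0.5]], delta_rot=[[0, 0, 0], [0, 0, 0], [0, 0, 0], [0, 0, 0], [0, 0, 0]])

```text
clock: 14.03
position: [0.4656, 0.2259, 0.0767]
tool_rot: [3.141, 0.001, 0.052]
force: [-0.6, -0.7, -0.8]
grip_width: 0.0193
finger_force: 44.0
```

Request:
apply_moves(linear=[[0, 0, -0.25], [0, 0, -0.5], [0, 0, -0.75], [0, 0, -0.95], [0, 0, -1.0]], delta_rot=[[0, 0, 0], [0, 0, 0], [0, 0, 0], [0, 0, 0], [0, 0, 0]])

```text
clock: 14.45
position: [0.4672, 0.2268, 0.18]
tool_rot: [-3.14, -0.004, 0.051]
force: [0.4, 0.4, -0.1]
grip_width: 0.0189
finger_force: 44.0
```

```bash
cat > held.py <<'E'
from h import *
np.set_printoptions(precision=4,suppress=True)
s=monitor.observe();print(s['clock'],s['position'],s['tool_rot'],s['grip_width'],s['finger_force'],s['force'],s['qpos'])
R=Rn.from_euler('xyz',s['tool_rot']).as_matrix()
i,d,w=cloud('wrist',s); cv2.imwrite('pics/w6.png',i[...,::-1]); Q=(w-s['position'])@R
H,S,V=[x.astype(int) for x in cv2.split(cv2.cvtColor(i,cv2.COLOR_RGB2HSV))]
y=(H>18)&(H<32)&(S>150)&(V>50)&np.isfinite(w[...,0])&(abs(Q[...,0])<.06)&(abs(Q[...,1])<.05)
q=Q[y]; t=q[q[:,2]<np.median(q[:,2])+.004]
from scipy.linalg import lstsq
A=np.c_[t[:,:2],np.ones(len(t))]; print('plane tilt,z (tool)',lstsq(A,t[:,2])[0],len(t))
h=cv2.convexHull((t[:,:2]*1000).astype(np.float32))[:,0]/1000
h=h[h[:,0]>0]
from scipy.optimize import least_squares
r=least_squares(lambda p:np.hypot(h[:,0]-p[0],h[:,1]-p[1])-.034,[0,0],loss='soft_l1',f_scale=.0005); print('cap centre tool',r.x,len(h),'resid',np.abs(r.fun).mean())
E
python3 held.py
```

```text
14.45 [0.4672 0.2268 0.18  ] [-3.1397 -0.0041  0.0513] 0.01891958853895808 43.99670972932654 [ 0.4243  0.4272 -0.1313] [-0.3145  0.4343 -0.3297  1.9196  0.1895  0.813  -2.2654]
plane tilt,z (tool) [0.0291 0.0054 0.004 ] 7479
cap centre tool [ 0.0004 -0.0006] 32 resid 0.000269447591457231
```

Request:
apply_moves(linear=[[0, 0.1, 0], [-0.01, 0.28, 0], [-0.03, 0.5, 0], [-0.04, 0.7, 0], [-0.05, 0.9, 0]], delta_rot=[[0, 0, 0], [0, 0, 0], [0, 0, 0], [0, 0, 0], [0, 0, 0]])

```text
clock: 14.92
position: [0.4648, 0.134, 0.1749]
tool_rot: [3.141, 0.002, 0.051]
force: [0.9, 1.1, -0.5]
grip_width: 0.0188
finger_force: 44.0
```

Request:
apply_moves(linear=[[-0.01, 0.18, 0], [-0.02, 0.36, 0], [-0.03, 0.54, 0], [-0.04, 0.72, 0], [-0.05, 0.9, 0]], delta_rot=[[0, 0, 0], [0, 0, 0], [0, 0, 0], [0, 0, 0], [0, 0, 0]])

```text
clock: 15.33
position: [0.4644, 0.0441, 0.175]
tool_rot: [3.141, 0.002, 0.051]
force: [-0.5, 0.8, -0.7]
grip_width: 0.0193
finger_force: 44.0
```

Request:
apply_moves(linear=[[-0.01, 0.18, 0], [-0.02, 0.36, 0], [-0.03, 0.54, 0], [-0.04, 0.72, 0], [-0.05, 0.9, 0]], delta_rot=[[0, 0, 0], [0, 0, 0], [0, 0, 0], [0, 0, 0], [0, 0, 0]])

```text
clock: 15.75
position: [0.4638, -0.0458, 0.175]
tool_rot: [-3.142, 0.002, 0.051]
force: [1.0, 0.1, -0.7]
grip_width: 0.0187
finger_force: 44.0
```

Request:
apply_moves(linear=[[-0.01, 0.2, 0], [-0.02, 0.42, 0], [-0.03, 0.65, 0], [-0.04, 0.8, 0], [-0.05, 0.9, 0]], delta_rot=[[0, 0, 0], [0, 0, 0], [0, 0, 0], [0, 0, 0], [0, 0, 0]])

```text
clock: 16.17
position: [0.4633, -0.1366, 0.175]
tool_rot: [-3.141, 0.002, 0.049]
force: [0.6, 0.5, -1.0]
grip_width: 0.019
finger_force: 44.0
```

Request:
apply_moves(linear=[[0, 0, 0], [0, 0, 0], [0, 0, 0], [0, 0, 0], [0, 0, 0]], delta_rot=[[0, 0, 0], [0, 0, 0], [0, 0, 0], [0, 0, 0], [0, 0, 0]])

```text
clock: 16.58
position: [0.4648, -0.1336, 0.1762]
tool_rot: [-3.141, -0.0, 0.053]
force: [-0.3, 0.1, -1.2]
grip_width: 0.0188
finger_force: 44.0
```

```bash
cat >> held.py <<'E'
m=np.isfinite(w[...,0])&(abs(w[...,2]-.08)<.003)&(np.hypot(w[...,0]-.464,w[...,1]+.25)<.045)
p=w[m]; h=cv2.convexHull((p[:,:2]*1000).astype(np.float32))[:,0]/1000
f=least_squares(lambda c:np.hypot(h[:,0]-c[0],h[:,1]-c[1])-.028,[.464,-.25],loss='soft_l1',f_scale=.0005)
print('pot',f.x,len(p),np.abs(f.fun).mean(),np.median(p[:,2]))
cap=np.array([*r.x,.008]); print('move',(np.array([*f.x,.08])-s['position'])@R-cap)
E
python3 held.py
```

```text
16.5833 [ 0.4648 -0.1336  0.1762] [-3.1414 -0.      0.0526] 0.01880108776433703 44.02822080148326 [-0.3352  0.1275 -1.193 ] [ 0.3541  0.3837 -0.2488  2.0099  0.1334  0.7632 -1.4921]
plane tilt,z (tool) [0.0294 0.0041 0.004 ] 7500
cap centre tool [ 0.0004 -0.0006] 35 resid 0.0002871866782403494
pot [ 0.4644 -0.2497] 1236 0.0003074908538036418 0.07981749767294466
move [-0.0069  0.1166  0.0881]
```

View pics/w6.png

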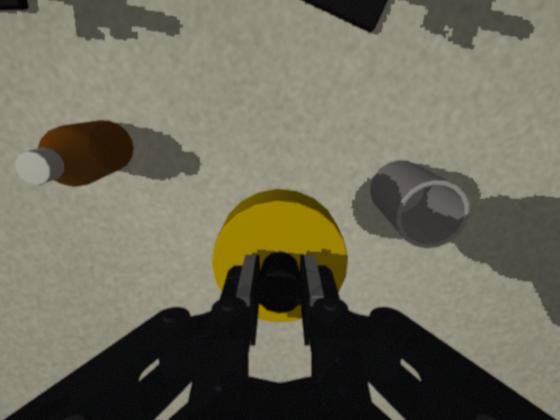

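The wrist view shows the held cap centred at (280,258), the pot mouth at (433,212) and the bottle off to the left. I move over the pot and check the cap's tilt against the earlier bench view.

Request:
apply_moves(linear=[[-0.01, 0.1, 0], [-0.02, 0.25, 0], [-0.04, 0.45, 0], [-0.05, 0.63, 0], [-0.06, 0.75, 0]], delta_rot=[[0, 0, 0], [0, 0, 0], [0, 0, 0], [0, 0, 0], [0, 0, 0]])

```text
clock: 17.05
position: [0.4623, -0.2118, 0.1762]
tool_rot: [3.141, 0.0, 0.05]
force: [-0.3, 0.4, -1.3]
grip_width: 0.0188
finger_force: 44.1
```

Request:
apply_moves(linear=[[-0.009, 0.12, 0], [-0.009, 0.25, 0], [-0.009, 0.35, 0.1], [-0.009, 0.416, 0.25], [-0.009, 0.416, 0.4]], delta_rot=[[0, 0, 0], [0, 0, 0], [0, 0, 0], [0, 0, 0], [0, 0, 0]])

```text
clock: 17.47
position: [0.4638, -0.2528, 0.1352]
tool_rot: [3.141, -0.001, 0.05]
force: [0.0, 0.2, -2.3]
grip_width: 0.0191
finger_force: 44.1
```

Request:
apply_moves(linear=[[0, 0, 0.05], [0, 0, 0.1], [0, 0, 0.15], [0, 0, 0.15], [0, 0, 0.15]], delta_rot=[[0, 0, 0], [0, 0, 0], [0, 0, 0], [0, 0, 0], [0, 0, 0]])

```text
clock: 17.88
position: [0.4639, -0.251, 0.1214]
tool_rot: [3.142, -0.0, 0.052]
force: [0.8, -0.3, -1.9]
grip_width: 0.0192
finger_force: 44.0
```

```bash
python3 - <<'E'
from h import *
from scipy.linalg import lstsq
np.set_printoptions(precision=4,suppress=True)
z=np.load('w5.npz');i,w=z['i'],z['W'];R=Rn.from_euler('xyz',[-3.1411,-.0013,.0504]).as_matrix();Q=(w-[.467,.226,.167])@R
H,S,V=[x.astype(int) for x in cv2.split(cv2.cvtColor(i,cv2.COLOR_RGB2HSV))]
t=Q[(H>18)&(H<32)&(S>150)&(V>50)&(w[...,2]>.018)&(w[...,2]<.026)];print('bench tilt',lstsq(np.c_[t[:,:2],np.ones(len(t))],t[:,2])[0])
s=monitor.observe();R=Rn.from_euler('xyz',s['tool_rot']).as_matrix();print(s['position'],s['tool_rot'],s['force'],'move',(np.array([.4644,-.2497,.0798])-s['position'])@R-[.0004,-.0006,.008])
a,_,_=cloud('scene'); b,_,_=cloud('side')
cv2.imwrite('pics/cap1.png',np.hstack([cv2.resize(a[160:280,90:220],(390,480)),cv2.resize(b[130:250,330:440],(390,480))])[...,::-1])
E
```

```text
bench tilt [ 0.0038 -0.0015  0.1449]
[ 0.4639 -0.251   0.1214] [ 3.1416 -0.0002  0.0518] [ 0.8282 -0.256  -1.9393] move [ 0.0001 -0.0007  0.0336]
```

View pics/cap1.png

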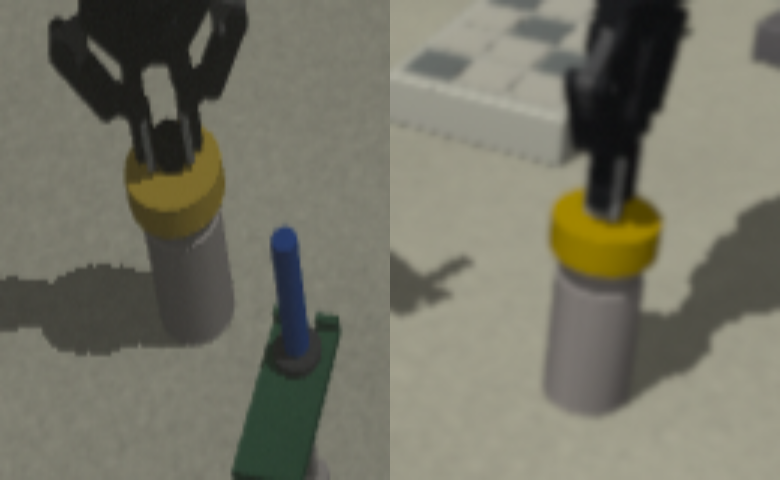

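The crops show the cap centred just above the pot mouth in both views. It tilts about 1.4°, so I level it and lower slowly.

Request:
apply_moves(linear=[[0, -0.007, 0], [0, -0.007, 0.03], [0, -0.007, 0.06], [0, -0.007, 0.09], [0, -0.007, 0.12]], delta_rot=[[0, 0.006, 0], [0, 0.012, 0], [0, 0.012, 0], [0, 0.012, 0], [0, 0.012, 0]])

```text
clock: 18.4
position: [0.4637, -0.2505, 0.1089]
tool_rot: [3.142, -0.025, 0.051]
force: [0.0, -0.3, -1.1]
grip_width: 0.0192
finger_force: 44.1
```

Request:
apply_moves(linear=[[0, 0, 0.015], [0, 0, 0.03], [0, 0, 0.045], [0, 0, 0.06], [0, 0, 0.07]], delta_rot=[[0, 0, 0], [0, 0, 0], [0, 0, 0], [0, 0, 0], [0, 0, 0]])

```text
clock: 18.82
position: [0.464, -0.2504, 0.102]
tool_rot: [-3.142, -0.025, 0.051]
force: [0.8, 1.2, -0.4]
grip_width: 0.0189
finger_force: 44.1
```

```bash
python3 held.py | head -3
```

```text
18.8167 [ 0.464  -0.2504  0.102 ] [-3.1415 -0.0251  0.0514] 0.018915464681073534 44.05371194887266 [ 0.8447  1.1952 -0.4165] [ 0.5388  0.5482 -0.2001  1.9748  0.1635  0.6108 -1.284 ]
plane tilt,z (tool) [0.0301 0.005  0.004 ] 7482
cap centre tool [ 0.0004 -0.0006] 31 resid 0.00019863880530390473
```

Request:
apply_moves(linear=[[0, 0, 0.015], [0, 0, 0.03], [0, 0, 0.045], [0, 0, 0.06], [0, 0, 0.07]], delta_rot=[[0, 0, 0], [0, 0, 0], [0, 0, 0], [0, 0, 0], [0, 0, 0]])

```text
clock: 19.28
position: [0.464, -0.2504, 0.095]
tool_rot: [-3.142, -0.025, 0.051]
force: [-0.2, 0.1, -0.7]
grip_width: 0.0185
finger_force: 44.1
```

Request:
apply_moves(linear=[[0, 0, 0.01], [0, 0, 0.02], [0, 0, 0.03], [0, 0, 0.04], [0, 0, 0.05]], delta_rot=[[0, 0, 0], [0, 0, 0], [0, 0, 0], [0, 0, 0], [0, 0, 0]])

```text
clock: 19.7
position: [0.4642, -0.2505, 0.0901]
tool_rot: [-3.142, -0.025, 0.051]
force: [0.5, 1.0, -1.3]
grip_width: 0.0188
finger_force: 44.1
```

Request:
apply_moves(linear=[[0, 0, 0.003], [0, 0, 0.006], [0, 0, 0.009], [0, 0, 0.012], [0, 0, 0.012]], delta_rot=[[0, 0, 0], [0, 0, 0], [0, 0, 0], [0, 0, 0], [0, 0, 0]])

```text
clock: 20.12
position: [0.4644, -0.2505, 0.0891]
tool_rot: [3.142, -0.025, 0.051]
force: [-0.2, -0.1, -0.3]
grip_width: 0.0187
finger_force: 44.1
```

Request:
apply_moves(linear=[[0, 0, 0.003], [0, 0, 0.006], [0, 0, 0.008], [0, 0, 0.008], [0, 0, 0.008]], delta_rot=[[0, 0, 0], [0, 0, 0], [0, 0, 0], [0, 0, 0], [0, 0, 0]])

```text
clock: 20.53
position: [0.4647, -0.2505, 0.0885]
tool_rot: [3.141, -0.026, 0.052]
force: [1.7, 0.3, 5.6]
grip_width: 0.0192
finger_force: 44.6
```

Request:
apply_moves(linear=[[0, 0, 0], [0, 0, 0], [0, 0, 0], [0, 0, 0], [0, 0, 0]], delta_rot=[[0, 0, 0], [0, 0, 0], [0, 0, 0], [0, 0, 0], [0, 0, 0]], gripper=0.2)

```text
clock: 20.95
position: [0.4642, -0.2505, 0.0881]
tool_rot: [-3.141, -0.025, 0.051]
force: [-0.2, -0.9, 0.5]
grip_width: 0.0514
finger_force: 0.0
```

Request:
apply_moves(linear=[[0, 0, -0.05], [0, 0, -0.2], [0, 0, -0.4], [0, 0, -0.6], [0, 0, -0.8]], delta_rot=[[0, 0, 0], [0, 0, 0], [0, 0, 0], [0, 0, 0], [0, 0, 0]])

```text
clock: 21.37
position: [0.4621, -0.2505, 0.1694]
tool_rot: [-3.141, -0.025, 0.051]
force: [-0.6, -0.1, 0.6]
grip_width: 0.0514
finger_force: 0.0
```

Request:
apply_moves(linear=[[-0.1, 0, -0.2], [-0.2, 0, -0.4], [-0.3, 0, -0.5], [-0.4, 0, -0.5], [-0.4, 0, -0.5]], delta_rot=[[0, 0, 0], [0, 0, 0], [0, 0, 0], [0, 0, 0], [0, 0, 0]])

```text
clock: 21.78
position: [0.4195, -0.2531, 0.2175]
tool_rot: [3.141, -0.025, 0.05]
force: [0.6, -0.4, 0.0]
grip_width: 0.051
finger_force: 0.0
```

```bash
python3 - <<'E'
from h import *
from scipy.linalg import lstsq
np.set_printoptions(precision=4,suppress=True)
s=monitor.observe();print(s['clock'],s['position'],s['force'])
for n in('wrist','scene','side'):
    i,d,w=cloud(n,s);cv2.imwrite(f'pics/{n}9.png',i[...,::-1])
    H,S,V=[x.astype(int) for x in cv2.split(cv2.cvtColor(i,cv2.COLOR_RGB2HSV))]
    y=(H>18)&(H<32)&(S>150)&(V>50)&np.isfinite(w[...,0])&(np.hypot(w[...,0]-.464,w[...,1]+.25)<.06)
    k=w[y];print(n,len(k))
    if len(k)>50:
        t=k[k[:,2]>np.percentile(k[:,2],95)-.005]
        print('  top z',np.median(t[:,2]),'tilt',lstsq(np.c_[t[:,:2]-[.464,-.25],np.ones(len(t))],t[:,2])[0],cv2.minEnclosingCircle((t[:,:2]*1000).astype(np.float32)),'zmin',np.percentile(k[:,2],1))
    q=w[np.isfinite(w[...,0])&(np.hypot(w[...,0]-.464,w[...,1]+.25)<.04)&(w[...,2]>.01)&(w[...,2]<.055)]
    if len(q)>30:
        from scipy.optimize import least_squares
        print('  pot',least_squares(lambda c:np.hypot(q[:,0]-c[0],q[:,1]-c[1])-.028,[.464,-.25],loss='soft_l1',f_scale=.001).x)
a=cv2.imread('pics/scene9.png')[150:320,90:420];b=cv2.imread('pics/side9.png')[110:310,130:460]
cv2.imwrite('pics/final.png',np.vstack([cv2.resize(a,(560,288)),cv2.resize(b,(510,309)) if 0 else cv2.resize(b,(560,310))]))
E
```

```text
21.7833 [ 0.4195 -0.2531  0.2175] [ 0.5954 -0.4057  0.0302]
wrist 4617
  top z 0.0840947426849552 tilt [-0.0053  0.0021  0.0844] ((464.93304443359375, -250.14422607421875), 33.60240173339844) zmin 0.08243866806912316
scene 412
  top z 0.0846798571008545 tilt [0.0052 0.0037 0.0846] ((465.2316589355469, -249.6335906982422), 34.271507263183594) zmin 0.06763316273304794
  pot [ 0.4627 -0.2506]
side 509
  top z 0.08280050917251833 tilt [ 0.0009 -0.0187  0.083 ] ((462.75244140625, -249.02195739746094), 34.12479782104492) zmin 0.06269579157693535
  pot [ 0.4629 -0.2508]
```

View pics/final.png

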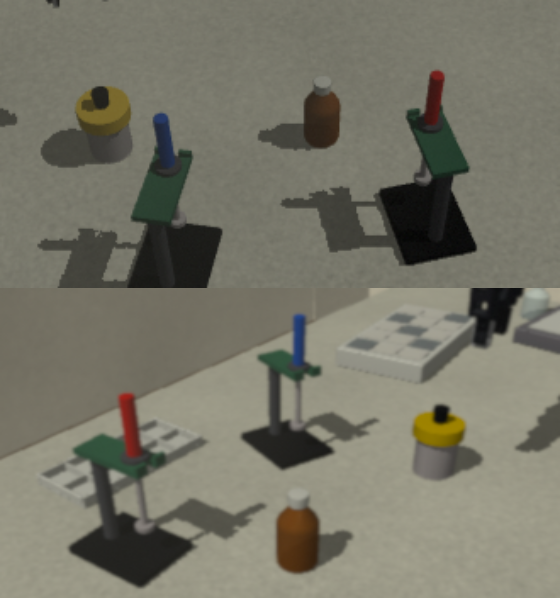

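The cap sits level on the pot with its top at z 0.084, at (103,112). The red stirrer hangs upright at (433,100), and the blue stirrer and bottle are undisturbed. The arm is clear.

```bash
python3 -c "
from workcell import workorder
print(workorder.job_done())"
```

```text
the job is handed in; nothing more can be done
None
```

The red stirrer hangs upright in the empty fork stand, the pot is closed with the yellow cap level and fully seated, nothing else looked disturbed in the final views, and the job was handed in at about 22 s.

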